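# Unload the lamp bracket and hold the lamphouse lid open

## Robot

A 6-joint arm with a two-finger parallel gripper is mounted at the origin on the work surface. World frame = base frame: x ahead of the robot, y to its left, z up, the work surface at z = 0. Lengths are in m, angles in rad, forces in N, time in s.
With the tool pointing down it reaches from about 0.2 to 0.875 m from the base axis. Payload 3.4 kg.
Tool frame: the origin (TCP) lies between the finger pads; the fingertips stand 25 mm ahead of it and the grasp point (between the pads) lies 6 mm ahead of it (r.nose_length is the z of the fingertips in the tool frame, in m); z points along the fingers, y is the line along which they close (so a half turn about z gives the same grasp; the last joint's range is limited). The gripper opens to 94 mm and grips with 3 to 60 N. Pads are 16 mm wide; open, the fingers measure 119 mm over their backs; the gripper's body (75 mm by 177 mm) begins 78 mm behind the grasp point.
Start: joints at [-1.284, 0.276, 1.505, -0, 1.361, -0.121], TCP at [0.228, -0.528, 0.23] pointing down, gripper open.
Joint ranges: [-2.89, 2.89], [-0.75, 2.08], [0.22, 2.7], [-1.18, 4.32], [0.11, 2.71], [-2.7, 2.7]. Speed limits (rad/s): [2.57, 2.57, 3.14, 3.14, 3.14, 3.14].

## Interface

Orientations are given as a unit quaternion [w, x, y, z].
In Python, from plant import r, gripper_to, inverse_kinematics, vision, models, telemetry gives the robot as it stands. Calls block until the motion is done:
- r.move_to(position, orientation): joint-space move of the TCP to a pose.
- r.move_l(position, rot=None, vel=0.15, guard=None): straight line of the TCP; rot=None keeps the orientation; vel is the mean speed in m/s. With guard (N) it stops when the force on the tool has changed by that much, and returns True; else False.
- r.movej(angles): joint-space move.
- gripper_to(opening, f_grip=None): finger opening in m; f_grip is the grip in N (None keeps the last); returns when the fingers have stopped.
- r.hold(seconds).
- inverse_kinematics(position, orientation): joint angles nearest the present ones, or None.
- vision.snapshot(name): name is "side" or "top" or "wrist"; returns the picture (480x640x3 uint8, red, green, blue); there is no depth.
- vision.get_calibration(name): a dict with "fx", "fy", "cx", "cy" (pixels), "position" and "orientation" of the camera in the world. Camera axes: x right, y down, z forward; pixel columns grow to the right and rows downward; lengths in m; the calibration is good to about 2 mm. The wrist camera is an equidistant fisheye: a pixel r from the principal point sees the ray r / f radians off the axis. A picture is of the moment at which its call begins: read the wrist's pose just before it. get_calibration takes no time and is no camera call; for the wrist camera it gives the pose at the moment of the call.
A pose or a line that the arm cannot do raises r.PlanningError and nothing moves.
- r.sign_off(): hands the job in; it is judged then, once.
Trained networks look in the newest picture that a camera, given by its name, has taken for a name from the list of things; names that differ only in an ending like _2 or _b are one class to them, and where a whole thing is asked for, a point or a joint stands for the part that bears it (a point fixed in the world has none). Each returns a list of dicts, best first, with "score" (0 to 1); they miss things now and then, are a little off and sometimes report something else, mostly with a low value. They report only what shows in the picture. A call takes as long as a camera call.
- models.boxes_of(thing, camera): "at" ([x, y, z] in m, in world coordinates, good to about 4 mm: the middle of the surface that is visible of it).
- models.regions_of(thing, camera): "pixels" (480x640 bool, what is visible of it).
- models.mark_of(thing, camera): "at" ([x, y, z] in m, in world coordinates, good to about 4 mm: a listed point, or the origin of a listed thing).
Readings, each from a call of its own:
- telemetry.current_t(): time.
- telemetry.current_joints(): joint angles.
- telemetry.current_dq(): joint speeds.
- telemetry.current_joint_efforts(): joint torques, N m.
- telemetry.current_ee_pos(): TCP position.
- telemetry.current_tool_rot(): TCP orientation.
- telemetry.current_wrist_force(): force on the tool from outside, world axes, zero at the start.
- telemetry.current_torque(): the same for the moment, N m.
- telemetry.current_opening(): finger opening in m.
- telemetry.current_finger_force(): force on a finger pad.
Only numpy, scipy, OpenCV 4.12 (cv2) and the standard library are available. Lean on these libraries where they do the work, as an engineer would, in place of code of your own. Each camera call takes 0.05 s, during which the arm holds its last target. There are 200 camera calls.

## Task

The welded lamp bracket in the vise is finished and is about to be fitted in the lamphouse: slide the vise jaw right open, lift the bracket out and set it down upright on its foot in the middle of the rubber mat, not letting it drop. Then raise the lamphouse lid, which falls shut by itself, to 60 degrees from closed and hold it still there so that a colleague can reach in; the job finishes with you still holding the lid. Leave the puck, the reflector cup and the lens ring where they lie.

Things in the scene. Friction and masses are not known exactly. Their poses are not given: they have to be found in the camera images.
- vise: Low grey vise fixed to the desk, 185 mm along x, 80 mm wide (feet 110 mm), left or right of the mat, yaw within 0.3 rad. Origin: on the desk under the clamped bracket's place; z up. Its bed, where the bracket stands, is 30 mm up. Fixed jaw on the +x side (x 18.5 to 52.5 mm, top 52 mm up); moving jaw on the -x side, its top 50 mm up.
- jaw (a joint): Travel of the moving jaw in m: 0 shut, 0.035 fully open (end stop); it opens along the vise's -x. Friction about 3 N, stays where it is left. Starts nearly shut (0 to 0.002); a 6 mm lip on the jaw then overlaps the bracket's foot from above, so that the bracket cannot be lifted.
- jaw_grip (a point): Centre of the upright flat handle on top of the moving jaw, 75 mm above the desk. Handle 10 mm thick along the vise's x, 40 mm wide along y, standing from 50 to 96 mm above the desk; with the jaw shut it is 65 mm to the -x side of the vise origin. Axes as the vise.
- bracket: Finished steel lamp bracket, an upside-down T, 0.2 to 0.33 kg, loose. Foot plate 36 (x) by 60 (y) by 8 mm; from its middle rises an upright plate 10 mm thick (x), 34 mm wide (y), its top 66 mm above the underside. Origin: centre of the foot's underside; z up. Starts in the vise, axes along the vise's, up to 8 mm off along y.
- mat: Flat black rubber mat fixed to the desk, 120 mm (x) by 140 mm (y), 4 mm thick. Origin: centre of its underside, at desk level.
- lamphouse: Grey sheet-metal box fixed to the desk, 170 (x) by 160 (y) by 120 mm high, a bulb inside, on the other side of the mat from the vise, yaw within 0.3 rad. Origin: centre of its underside; z up. A lid covers the top, hinged along the box's y at x = +85 mm, z = 120 mm; its handle is at the -x side.
- lid (a joint): Opening angle of the lid in rad: 0 closed (level), 1.047 is 60 degrees; it grows as the handle edge goes up and over towards the hinge. Range 0 to 1.75. Lid 0.35 kg with a weak closing spring: it falls shut when let go; lifting at the handle takes about 2 N.
- lid_grip (a point): Middle of the lid's handle, a round 10 mm steel bar, 90 mm long, parallel to the hinge (its y) and 210 mm from it, on two arms 40 mm in front of the lid's edge with free space between. Closed: 124 mm above the desk (4 mm above the hinge line), 125 mm to the -x side of the lamphouse origin. The bar can turn between gripping fingers.
- puck: Bystander: heavy dark iron puck, 60 mm diameter, 25 mm high. Origin: centre of its underside.
- reflector: Bystander: chrome reflector cup, an open bowl 66 mm across and 35 mm high. Origin: centre of its underside.
- lens_ring: Bystander: plastic lens mount ring, 60 mm outside, 44 mm inside, 12 mm high. Origin: centre of its underside.

How it is judged:
On the way, in this order (a step that is already met when the one before it is completed fails the run):
1. the vise jaw is slid right open (over 25 of 35 mm) with the bracket still in the vise (value of joint jaw above 0.025 m and z of bracket in the frame of vise below 0.036 m), for 0.1 s.
2. the bracket is lifted clear of the vise in the fingers (z of bracket in the frame of vise above 0.055 m and contact force between the fingers and bracket above 0.5 N), for 0.1 s.
3. the bracket stands upright in the middle of the mat, let go, with the lid still down (horizontal distance between bracket and mat below 0.035 m and z of bracket in the frame of mat below 0.008 m and angle between bracket's own z axis and vertical below 0.1 rad and linear speed of bracket below 0.03 m/s and contact force between the fingers and bracket below 0.05 N and value of joint lid below 0.1 rad), for 0.2 s.
At the end, for the whole second after the job is handed in: The lid is held still by the fingers at 60 degrees, within 5 degrees, through the last second, with the fingers in contact with it; the bracket stands upright and at rest on the mat, its centre within 35 mm of the mat's centre, touched by no finger; the vise jaw is still open by more than 25 mm (value of joint lid between 0.96 and 1.134 rad and velocity of joint lid between -0.08 and 0.08 rad/s and contact force between the fingers and lamphouse above 0.3 N and value of joint jaw above 0.025 m and horizontal distance between bracket and mat below 0.035 m and z of bracket in the frame of mat below 0.008 m and angle between bracket's own z axis and vertical below 0.1 rad and linear speed of bracket below 0.03 m/s and contact force between the fingers and bracket below 0.05 N); the arm keeps its last pose, push and grip.
It fails at once if a bystander (puck, reflector cup, lens ring) is moved by more than 20 mm (distance of any of puck, reflector, lens_ring from where it was at the start of the episode above 0.02 m).
It fails at once if the bracket is let go more than 15 mm above the mat (horizontal distance between bracket and mat below 0.07 m and z of bracket in the frame of mat above 0.019 m and contact force between the fingers and bracket below 0.02 N).
It also fails if it takes over 64 s, if anything falls off the work surface, if the arm or the gripper's body presses on something with over 40 N, if the wrist force passes 120 N, or if a joint passes its speed limit or range.

## Working session

There is one attempt and no reset: what is moved stays moved. The work goes in short steps, each a Python script; the robot and the scene stay as the last script left them, time stands still between calls to the robot, and variables do not carry over. Pictures are saved under pics/ and viewed, at most 10 in all, crops included, and the job is handed in when it is done.

```bash
ls; mkdir -p pics; python3 - <<'E'
from plant import r, vision, models, telemetry
import cv2
for c in ["top","side"]:
    im=vision.snapshot(c); cv2.imwrite(f"pics/{c}0.png",im[:,:,::-1])
    k=vision.get_calibration(c); print(c,[ (a,k[a]) for a in k])
    for n in ["vise","jaw_grip","bracket","mat","lamphouse","lid_grip","puck","reflector","lens_ring"]:
        print(c,n,[(round(d["score"],2),[round(float(v),3) for v in d["at"]]) for d in models.mark_of(n,c)[:2]])
print(telemetry.current_t(), telemetry.current_tool_rot())
E
```

```text
pics
top [('fx', 459.57315694205806), ('fy', 459.57315694205806), ('cx', 322.82034104809975), ('cy', 239.3261251965052), ('position', array([0.38771973, 0.01976106, 1.06635537])), ('orientation', array([-0.07385036,  0.70434132, -0.70199455,  0.075187  ]))]
top vise [(0.85, [0.61, -0.313, -0.001])]
top jaw_grip [(0.79, [0.541, -0.296, 0.075]), (0.47, [0.459, 0.001, 0.001])]
top bracket [(0.7, [0.607, -0.309, 0.03])]
top mat [(0.74, [0.456, 0.001, 0.003]), (0.36, [0.542, -0.294, 0.077])]
top lamphouse [(0.81, [0.604, 0.292, 0.0])]
top lid_grip [(0.69, [0.48, 0.295, 0.124])]
top puck [(0.89, [0.703, -0.062, -0.001])]
top reflector [(0.59, [0.705, -0.058, -0.0])]
top lens_ring [(0.83, [0.619, 0.0, -0.001])]
side [('fx', 463.08255373344787), ('fy', 463.08255373344787), ('cx', 313.3349289129777), ('cy', 229.18571959693563), ('position', array([0.51901867, 0.66973896, 0.54129997])), ('orientation', array([ 0.02313389, -0.0175461 ,  0.88133643, -0.47159629]))]
side vise [(0.79, [0.605, -0.314, 0.001])]
side jaw_grip [(0.84, [0.542, -0.297, 0.075])]
side bracket [(0.52, [0.607, -0.313, 0.028])]
side mat [(0.84, [0.453, 0.002, -0.002]), (0.6, [0.546, -0.3, 0.078])]
side lamphouse [(0.75, [0.604, 0.292, -0.001])]
side lid_grip [(0.93, [0.479, 0.296, 0.125])]
side puck [(0.73, [0.705, -0.059, -0.002])]
side reflector [(0.59, [0.694, 0.061, -0.001]), (0.41, [0.478, 0.296, 0.121])]
side lens_ring [(0.66, [0.623, 0.004, -0.003])]
1.0 [ 1.91972096e-05  9.79286365e-01  2.02480158e-01 -2.31810692e-05]
```

View pics/top0.png

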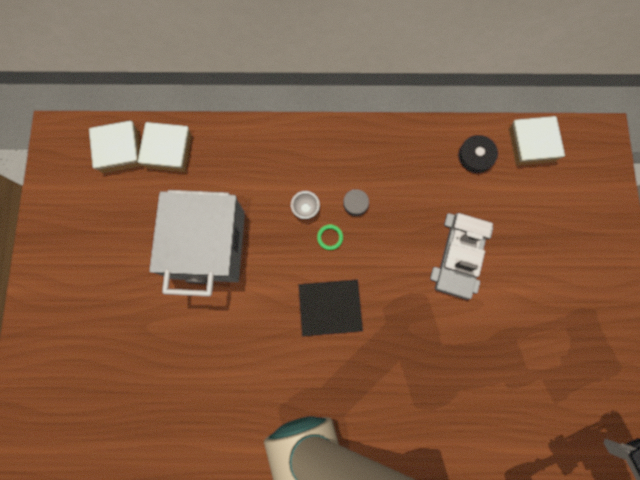

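View pics/side0.png

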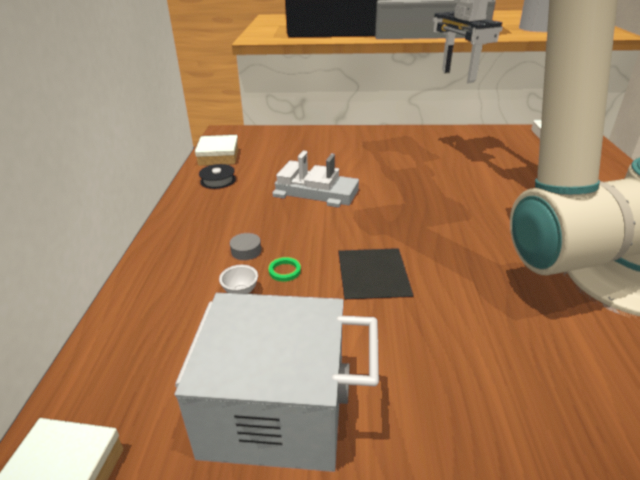

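The images agree with the networks: the vise is at right (~465,257), the mat at (330,307), and the lamphouse at left with its handle at (188,290). I'll move over the vise and refine the estimates from the wrist camera.

```bash
cat > h.py <<'E'
from plant import r, gripper_to, inverse_kinematics, vision, models, telemetry
import numpy as np, cv2
from scipy.spatial.transform import Rotation as R
def down(psi):  # tool z down, closing axis (y) at yaw psi
    s,c=np.sin(psi),np.cos(psi)
    q=R.from_matrix(np.array([[-s,c,0],[c,s,0],[0,0,-1]])).as_quat()
    return q[[3,0,1,2]]
def tcp(p): return np.array([p[0],p[1],p[2]+0.006])   # grasp point -> TCP, tool down
def marks(cam,names,save=None):
    im=vision.snapshot(cam)
    if save: cv2.imwrite(f"pics/{save}.png",im[:,:,::-1])
    for n in names:
        print(cam,n,[(round(d["score"],2),np.round(d["at"],4)) for d in models.mark_of(n,cam)[:1]])
def st(): print("t",round(telemetry.current_t(),2),"p",np.round(telemetry.current_ee_pos(),4),"open",round(telemetry.current_opening(),4),"ff",np.round(telemetry.current_finger_force(),1),"F",np.round(telemetry.current_wrist_force(),1))
E
python3 - <<'E'
from h import *
r.move_to([0.54,-0.296,0.22],down(-0.25))
gripper_to(0.034,20); st()
marks("wrist",["vise","jaw_grip","bracket"],"w1")
marks("top",["lamphouse","lid_grip","mat"])
marks("side",["lamphouse","lid_grip","mat","vise","jaw_grip","bracket"])
st()
E
```

```text
t 3.48 p [ 0.54  -0.296  0.22 ] open 0.0343 ff 0.0 F [-0.4  0.3 -0.2]
wrist vise [(0.72, array([ 0.6067, -0.3109, -0.003 ]))]
wrist jaw_grip [(0.73, array([ 0.5413, -0.2928,  0.07  ]))]
wrist bracket [(0.64, array([ 0.6135, -0.3154,  0.0266]))]
top lamphouse [(0.62, array([6.057e-01, 2.899e-01, 4.000e-04]))]
top lid_grip [(0.9, array([0.4765, 0.2957, 0.1235]))]
top mat [(0.56, array([ 0.4595, -0.0011,  0.0012]))]
side lamphouse [(0.58, array([6.02e-01, 2.89e-01, 4.00e-04]))]
side lid_grip [(0.95, array([0.4772, 0.2962, 0.1246]))]
side mat [(0.82, array([0.453 , 0.0044, 0.0024]))]
side vise [(0.75, array([ 0.6093, -0.3123, -0.0009]))]
side jaw_grip [(0.93, array([ 0.545 , -0.2999,  0.0766]))]
side bracket []
t 4.22 p [ 0.54  -0.296  0.22 ] open 0.0342 ff 0.0 F [-1.  -0.7  0.3]
```

View pics/w1.png

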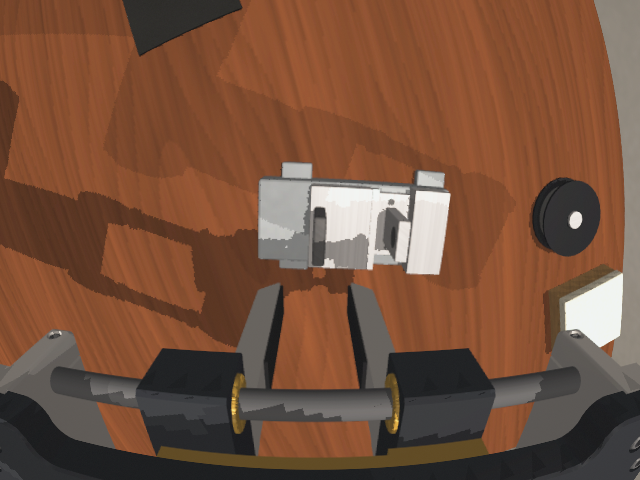

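The wrist view shows the vise nearly level, with the handle at (319,237) and the bracket at about (400,230). I'll cast the edge pixels to world to check the vise yaw.

```bash
python3 - <<'E'
from h import *
k=vision.get_calibration("wrist"); q=np.array(k["orientation"]); M=R.from_quat(q[[1,2,3,0]]).as_matrix()
def cast(u,v,z):
    a=np.array([(u-k["cx"])/k["fx"],(v-k["cy"])/k["fy"]]); t=np.hypot(*a)
    d=M@np.r_[a/t*np.sin(t),np.cos(t)]; p=np.array(k["position"]); return p+d*(z-p[2])/d[2]
for n,a,b,z,y in [("handle",(320,207),(319,267),.096,0),("fixL",(415,192),(407,272),.052,0),("fixR",(449,192),(441,274),.052,0),("jawR",(310,186),(308,269),.050,0),("bed far edge",(262,179),(412,187),.03,1)]:
    A,B=cast(*a,z),cast(*b,z); d=B-A
    print(n,np.round(A,4),np.round(B,4),"mid",np.round((A+B)/2,4),"yaw",round(np.arctan2(d[1],d[0])+(0 if y else np.pi/2),3))
E
```

```text
handle [ 0.5501 -0.266   0.096 ] [ 0.5375 -0.3129  0.096 ] mid [ 0.5438 -0.2894  0.096 ] yaw -0.263
fixL [ 0.6346 -0.2815  0.052 ] [ 0.6135 -0.3548  0.052 ] mid [ 0.624  -0.3182  0.052 ] yaw -0.28
fixR [ 0.6665 -0.2887  0.052 ] [ 0.6465 -0.366   0.052 ] mid [ 0.6565 -0.3273  0.052 ] yaw -0.254
jawR [ 0.5446 -0.2545  0.05  ] [ 0.5234 -0.3289  0.05  ] mid [ 0.534  -0.2917  0.05  ] yaw -0.278
bed far edge [ 0.502  -0.2392  0.03  ] [ 0.6377 -0.2808  0.03  ] mid [ 0.5698 -0.26    0.03  ] yaw -0.297
```

```bash
python3 - <<'E'
from h import *
Y=-0.27; ax=np.array([np.cos(Y),np.sin(Y),0]); V=np.array([0.6075,-0.3128,0])
H=V-0.0645*ax; H[2]=0.078
r.move_to(tcp(H+[0,0,.06]),down(Y))
print(r.move_l(tcp(H),vel=.1,guard=8)); st()
gripper_to(0.0,25); st()
print(r.move_l(telemetry.current_ee_pos()-0.037*ax,vel=.05,guard=22)); st()
marks("wrist",["jaw_grip","bracket"])
gripper_to(0.034); r.move_l(telemetry.current_ee_pos()+[0,0,.1],vel=.2); st()
marks("wrist",["vise","jaw_grip","bracket"],"w2")
marks("top",["bracket","jaw_grip"]); marks("side",["bracket","jaw_grip"])
E
```

```text
False
t 5.38 p [ 0.546  -0.2961  0.0849] open 0.0341 ff 0.0 F [ 0.3  0.  -0.8]
t 5.88 p [ 0.5447 -0.2955  0.0844] open 0.0104 ff 25.0 F [-2.7  0.3  4.5]
False
t 6.78 p [ 0.5113 -0.2853  0.0844] open 0.01 ff 25.0 F [ 8.  1. -3.]
wrist jaw_grip [(0.94, array([ 0.5087, -0.2854,  0.0693]))]
wrist bracket [(0.86, array([ 0.6109, -0.3145,  0.0259]))]
t 8.15 p [ 0.5082 -0.2852  0.1837] open 0.0341 ff 0.0 F [ 0.4  0.2 -0.3]
wrist vise [(0.59, array([ 0.6068, -0.312 , -0.0028]))]
wrist jaw_grip [(0.44, array([ 0.6064, -0.3108, -0.0058]))]
wrist bracket [(0.6, array([ 0.6093, -0.3114,  0.0287]))]
top bracket [(0.83, array([ 0.6069, -0.3118,  0.0338]))]
top jaw_grip [(0.9, array([ 0.5109, -0.2858,  0.0779]))]
side bracket [(0.84, array([ 0.6093, -0.3111,  0.0284]))]
side jaw_grip [(0.74, array([ 0.511 , -0.2902,  0.0772]))]
```

View pics/w2.png

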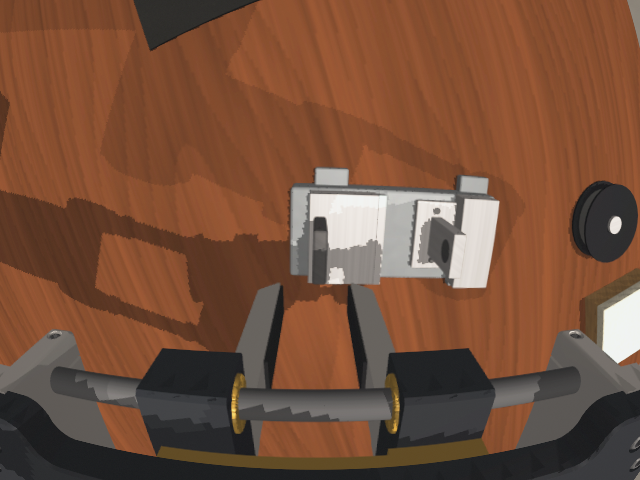

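The jaw is open (handle at (320,250), clear gap beside it), and the bracket stands free on the bed at about (440,240). Next I grip and lift it.

```bash
python3 - <<'E'
from h import *
Y=-0.27; B=np.array([0.608,-0.3125,0.080])
r.move_to(tcp(B+[0,0,.07]),down(Y))
print(r.move_l(tcp(B),vel=.1,guard=8)); st()
gripper_to(0.0,35); st()
z0=telemetry.current_ee_pos()
r.move_l(z0+[0,0,.03],vel=.06); r.move_l(z0+[0,0,.12],vel=.15); st()
marks("wrist",["bracket"],"w3"); marks("side",["bracket","mat"])
print(z0)
E
```

```text
False
t 10.01 p [ 0.6083 -0.3128  0.0868] open 0.0336 ff 0.0 F [-0.2 -0.4 -0.6]
t 10.51 p [ 0.6076 -0.3126  0.0863] open 0.0094 ff 35.0 F [-1.5  0.6  2.7]
t 11.92 p [ 0.607  -0.3122  0.2052] open 0.0095 ff 35.0 F [-0.3  0.3 -3. ]
wrist bracket [(0.96, array([ 0.6137, -0.3146,  0.1471]))]
side bracket [(0.93, array([ 0.6047, -0.3097,  0.1449]))]
side mat [(0.83, array([0.4572, 0.0025, 0.002 ]))]
[ 0.60761303 -0.31255924  0.08634068]
```

View pics/w3.png

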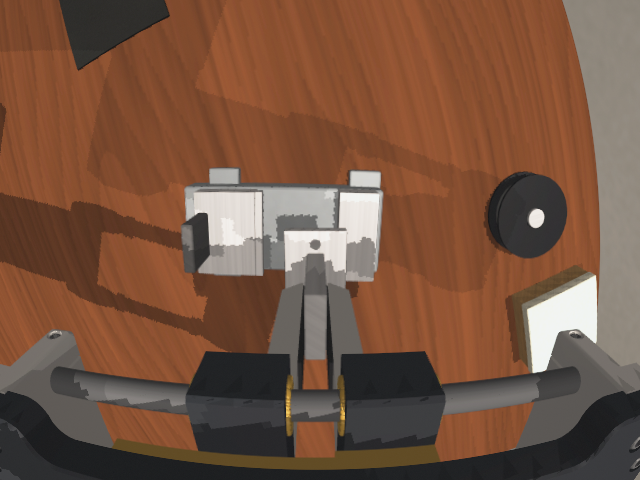

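The bracket is held square between the fingers (underside visible at (315,255)). Next I carry it to the mat and set it down.

```bash
python3 - <<'E'
from h import *
Y=-0.27; m=np.array([0.4565,0.0015])
q=telemetry.current_tool_rot()
r.move_l([*m,0.20],vel=.2); r.move_l([*m,0.075],vel=.12); st()
print(r.move_l([*m,0.0575],vel=.02,guard=4)); st()
gripper_to(0.034); r.hold(.3); st()
r.move_l([*m,0.20],vel=.12); st()
marks("top",["bracket","mat"],"top2"); marks("side",["bracket","mat","lid_grip","lamphouse","jaw_grip"],"side2"); marks("top",["lid_grip","lamphouse"])
E
```

```text
t 15.25 p [0.4572 0.0014 0.0755] open 0.0099 ff 35.0 F [ 0.6  0.7 -2.4]
True
t 15.95 p [0.4563 0.0015 0.0603] open 0.0103 ff 35.0 F [-0.1  0.7  4.3]
t 16.83 p [0.4553 0.0017 0.0596] open 0.0338 ff 0.0 F [ 0.4 -0.5 -0.3]
t 18.15 p [0.4559 0.0016 0.1993] open 0.0341 ff 0.0 F [ 0.1 -0.3  0.5]
top bracket []
top mat []
side bracket [(0.67, array([0.459 , 0.0025, 0.0015]))]
side mat [(0.81, array([0.456 , 0.0039, 0.0021]))]
side lid_grip [(0.8, array([0.479 , 0.2956, 0.1203]))]
side lamphouse [(0.75, array([6.034e-01, 2.900e-01, 2.000e-04]))]
side jaw_grip [(0.89, array([ 0.5124, -0.2877,  0.0772]))]
top lid_grip [(0.81, array([0.476 , 0.2964, 0.1226]))]
top lamphouse [(0.75, array([0.6049, 0.2923, 0.0018]))]
```

View pics/side2.png

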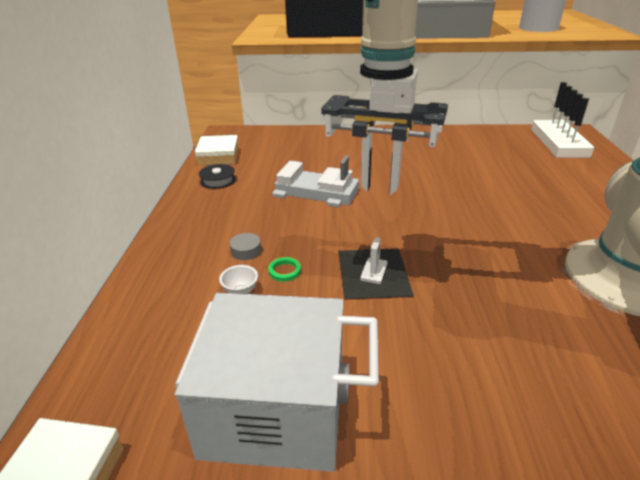

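The bracket stands upright mid-mat at (375,268), the jaw is still open, and the lid handle is at (375,350). Now the lid.

```bash
cat > lid.py <<'E'
from h import *
Y=-0.038; ax=np.array([np.cos(Y),np.sin(Y),0]); L=np.array([0.604,0.2913,0]); hinge=L+.085*ax+[0,0,.12]
def bar(th):
    a=th+np.arcsin(.004/.21); return hinge-.21*np.cos(a)*ax+[0,0,.21*np.sin(a)]
def ang():
    d=telemetry.current_ee_pos()-[0,0,.006]-hinge; return np.arctan2(d[2],-d@ax)-.019
E
python3 - <<'E'
from lid import *
print(bar(0),bar(1.047),inverse_kinematics(tcp(bar(1.047)),down(Y)))
r.move_to(tcp(bar(0)+[0,0,.08]),down(Y))
marks("wrist",["lid_grip","lamphouse"],"w4"); st()
E
```

```text
[0.47912831 0.29604741 0.124     ] [0.58745879 0.29192887 0.30381228] [ 3.55200925e-01  3.73257812e-01  1.16813605e+00 -4.44089210e-16
  1.60019879e+00  3.93200925e-01]
wrist lid_grip [(0.61, array([0.4792, 0.2927, 0.1284]))]
wrist lamphouse [(0.6, array([ 0.6066,  0.2888, -0.0019]))]
t 20.03 p [0.4795 0.2946 0.2101] open 0.0342 ff 0.0 F [ 0.3 -0.5 -0.5]
```

View pics/w4.png

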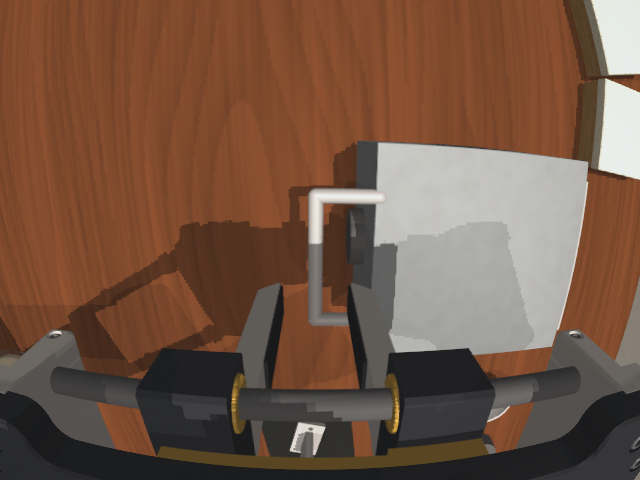

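The bar runs from (315,195) to (315,320), parallel to the pads and centred between the fingers. I'll grip it and raise the lid.

```bash
python3 - <<'E'
from lid import *
print(r.move_l(tcp(bar(0)),vel=.08,guard=8)); st()
gripper_to(0.0,25); st()
for th in np.linspace(0,1.047,11)[1:]:
    if r.move_l(tcp(bar(th)),vel=.08,guard=30): print("guard",th); st(); break
r.hold(.4); st(); print("angle by tcp",ang())
marks("side",["lid_grip","bracket","mat","jaw_grip"],"side3"); marks("top",["lid_grip"]); marks("wrist",["lid_grip"])
E
```

```text
False
t 21.18 p [0.4796 0.2963 0.1306] open 0.0341 ff 0.0 F [0.5 0.1 0.1]
t 21.7 p [0.4792 0.2961 0.1302] open 0.0094 ff 25.0 F [-0.2  0.2  1.1]
t 26.35 p [0.587  0.2913 0.3127] open 0.009 ff 25.0 F [-7.6 -2.1  8.8]
angle by tcp 1.0518025408893408
side lid_grip [(0.6, array([0.5862, 0.2894, 0.3017]))]
side bracket [(0.55, array([ 4.558e-01,  2.200e-03, -3.000e-04]))]
side mat [(0.55, array([0.4533, 0.0026, 0.0016]))]
side jaw_grip [(0.72, array([ 0.5117, -0.2881,  0.0767]))]
top lid_grip [(0.89, array([0.5887, 0.2901, 0.3032]))]
wrist lid_grip [(0.77, array([0.5857, 0.2878, 0.3057]))]
```

View pics/side3.png

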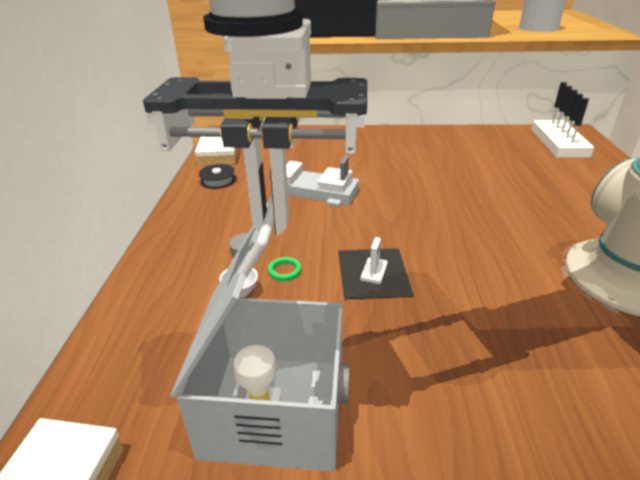

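The lid is held by the bar at (265,235). The handle marks give about 1.045 rad. The bracket stands at (375,268), the jaw is open, and the bystanders are untouched.

```bash
python3 -c "
from lid import *
r.hold(.3); st(); print(ang(), r.sign_off())"
```

```text
t 27.1 p [0.587  0.2913 0.3127] open 0.0094 ff 25.0 F [-7.1 -2.2  9.2]
the job is handed in; nothing more can be done
1.0518627027654286 None
```

The job is handed in at about 27 s, but no verdict came back: the jaw is about 34 mm open, the bracket stands upright in the middle of the mat, and the gripper is holding the lid still at about 60° (1.05 rad measured).

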